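# Lay a feed roller in its jig and lock the tailstock one slot in

## Robot

A 6-joint arm with a two-finger parallel gripper is mounted at the origin on the work surface. World frame = base frame: x ahead of the robot, y to its left, z up, the work surface at z = 0. Lengths are in m, angles in rad, forces in N, time in s.
With the tool pointing down it reaches from about 0.25 to 0.775 m from the base axis. Payload 4 kg.
Tool frame: the origin (TCP) lies at the very end of the fingers, on their centre line; the grasp point (between the pads) lies 19 mm behind it (robot.tcp_to_grasp is the distance from the TCP to the grasp point, in m); z points along the fingers, y is the line along which they close (so a half turn about z gives the same grasp; the last joint's range is limited). The gripper opens to 94 mm and grips with 3 to 60 N. Pads are 16 mm wide; open, the fingers measure 119 mm over their backs; the gripper's body (75 mm by 177 mm) begins 78 mm behind the grasp point.
Start: joints at [-1.217, 0.087, 1.371, -0, 1.684, -0.103], TCP at [0.243, -0.494, 0.206] pointing down, gripper open.
Joint ranges: [-3.1, 3.1], [-0.76, 2.03], [0.27, 2.55], [-1.08, 4.22], [0.17, 2.65], [-2.57, 2.57]. Speed limits (rad/s): [2.79, 2.79, 3.14, 3.14, 3.14, 3.14].

## Interface

Orientations are given as [roll, pitch, yaw] about the fixed x, y, z axes, in that order (R = Rz(yaw) Ry(pitch) Rx(roll)).
In Python, from bench import robot gives the robot as it stands.
- The arm moves only by the tool nudge_tcp, called in YAML: its name, and indented under it one key for each argument. Schema: {"type":"object","properties":{"segments":{"type":"array","items":{"type":"array","items":{"type":"number"},"minItems":5,"maxItems":5},"minItems":1,"maxItems":20},"only":{"type":"string"},"quiet":{"type":"boolean"},"lines":{"type":"string"}},"required":["segments"],"additionalProperties":false}. segments is a list of rows, 1 to 20 of them, each of 5 numbers: the finger opening in m, then dx, dy, dz in a scale on which 1.0 is 0.2 m, then a turn about the tool's z in shares of 45 degrees (1.0 is 45 degrees); each row shifts and turns the commanded pose from where the row before left it, along the tool's axes as they then stand; what a row does not reach is not made up. A row lasts 1/12 s, in which the tool goes at most 0.0417 m and 0.125 rad, less where a joint would pass 70% of its speed; a pose out of reach is approached as far as the arm can. The fingers move at their own pace and stop on an object; the grip force is fixed at half the most. Time passes only in rows, so rows that do not move let the fingers close. The tool returns the time, the measured TCP pose, the force, the opening and the grip force at its end. only (a regular expression) keeps the lines of the reply that match it, lines (a string "A,B") keeps lines A to B, and quiet returns only ok. No shift or turn number may pass 1 either way. Input that does not fit is refused with a message, and nothing moves.
- robot.get_obs(): the state, without advancing time (a new reading comes with each control period).
- robot.snapshot(name): name is "scene" or "top" or "wrist"; returns a dict with "color" (400x640x3 uint8, blue, green, red), "fx", "fy", "cx", "cy" (pixels), "extrinsics" (4x4, takes a point from world to camera coordinates). Camera axes: x right, y down, z forward; pixel columns grow to the right and rows downward; lengths in m; the calibration is good to about 2 mm. A picture is of the moment at which its call begins. There is no depth.
- robot.close_job(): hands the job in; it is judged then, once.
The state is a dict: "time": time; "joint_positions": joint angles; "qvel": joint speeds; "joint_torque": joint torques, N m; "tool_pos": TCP position; "ee_rot": TCP orientation; "wrist_force": force on the tool from outside, world axes, zero at the start; "wrist_torque": the same for the moment, N m; "width": finger opening in m; "finger_force": force on a finger pad.
Only numpy, scipy, OpenCV 4.12 (cv2) and the standard library are available. Lean on these libraries where they do the work, as an engineer would, in place of code of your own. Each camera call takes 0.05 s, during which the arm holds its last target. There are 200 camera calls.

## Task

Lay the standing black feed roller on its side in the two white V-blocks of the jig and let go of it. Then pull up the orange plunger knob on the blue tailstock, slide the tailstock one slot towards the roller and let the pin go fully home in that slot, so that the roller is shut in. Finish while still holding the knob with the pin fully home - do not let go of it - and leave the other things on the bench alone.

Things in the scene. Friction and masses are not known exactly. Their poses are not given: they have to be found in the camera images.
- roller: the feed roller: black rubber cylinder with white end hubs, 40 mm diameter, 120 mm long, 0.2 to 0.4 kg, alike at both ends; it starts standing upright on the bench. Origin at the centre of the end it stands on, own z along its axis to the other end, so its middle is at z = 60 mm.
- jig: the jig, fixed to the bench: aluminium base plate 110 x 330 x 12 mm. Origin under the plate's centre at bench level, own z up, own y along the jig from the tailstock (-y) to the cradle (+y). Along it: steel ladder rail with the blue tailstock (y -155 to 20 mm), two white V-blocks, blue fixed end stop (60 mm wide, top 52 mm above the bench, inner face at y = 140 mm).
- cradle (a point): on the axis of a roller laid in the V-blocks, midway between them: jig x = 0, y = 77.5 mm, 52 mm above the bench; axes as the jig's; the laid roller runs along y. The two 90-degree V-blocks are 16 mm thick in y, 64 mm wide in x, tops 49 mm above the bench, centred 42 mm either side of this point; the 68 mm between them are open down to the base plate.
- tailstock (a joint): slide of the tailstock along the jig's y, m: 0 (within 1 mm) at the start, growing towards the cradle; next slot at 0.030. Blue block 60 mm wide in x, 50 mm long, top 68 mm above the bench; a collar, 20 mm diameter, up to 74 mm. With the pin out it slides with about 2 N. A robot that carries the knob sideways carries the tailstock along.
- nose (a point): centre of the tip of the tailstock's white nose (34 mm diameter, at the laid roller's axis height), 50 mm in front of the knob's axis in the jig's y; moves with the tailstock. At the start 155 mm are free between it and the end stop, one slot on 125 mm. It pushes the laid roller along the V-blocks if they meet.
- next_slot (a point): centre of the top of the slot that the pin must end in: jig x = 0, y = -35 mm, 28 mm above the bench (hidden under the tailstock at the start). The ladder rail, 30 mm wide, has slots 11 mm long every 30 mm, at jig y = -125, -95, -65 (start), -35, -5 mm.
- plunger (a joint): lift of the plunger (knob and pin in one) over the tailstock, m: 0 = pin fully home, 0.014 = top stop. A spring presses it down, 3 N at 0, 6.5 N at the top. The pin (8 mm diameter, round tip) is clear of the rail above 0.010; let down between slots it rests on the rail at 0.010 and drops in over a slot; there it locks the tailstock with 1.5 mm of play either way.
- knob: the orange round knob on the plunger, upright cylinder 28 mm diameter, 26 mm tall. Origin at the centre of its underside, on the pin's axis, 82 mm above the bench when the pin is home (14 mm above the tailstock block); own z up. It moves with tailstock and plunger.
- parts_bin: bystander: loose pink parts bin, 90 x 110 x 40 mm, origin at the centre of its underside
- screwdriver: bystander: loose screwdriver lying on the bench, origin near its middle at bench level
- cleaner: bystander: loose blue bottle standing on the bench, 52 mm diameter, 110 mm tall, origin at the centre of its underside

How it is judged:
By the outcome, as a careful person would: the job done as asked, in the order asked, and still so for the second after the job is handed in, while the arm keeps its last pose, push and grip.
It also fails if it takes over 50 s, if anything falls off the work surface, if the arm or the gripper's body presses on something with over 40 N, if the wrist force passes 120 N, or if a joint passes its speed limit or range.

## Working session

There is one attempt and no reset: what is moved stays moved. The work goes in short steps, Python scripts to look and compute and a tool call to move; the robot and the scene stay as the last step left them, time stands still between calls to the robot, and variables do not carry over. Pictures are saved under pics/ and viewed, at most 11 in all, crops included, and the job is handed in when it is done.

```bash
ls; mkdir -p pics; python3 - <<'E'
from bench import robot
import cv2,numpy as np,json
for n in ["scene","top","wrist"]:
    s=robot.snapshot(n); cv2.imwrite(f"pics/{n}0.png",s["color"]); 
    E=np.array(s["extrinsics"]);print(n,s["fx"],s["fy"],s["cx"],s["cy"]);print(E.round(4).tolist())
print(robot.get_obs())
E
```

```text
bench.py
pics
scene 478.8642344183272 478.8642344183272 314.6897747599539 191.85944174571273
[[-0.3374, 0.9413, 0.0049, 0.1905], [0.5815, 0.2125, -0.7853, -0.2648], [-0.7403, -0.2621, -0.6191, 1.7326], [0.0, 0.0, 0.0, 1.0]]
top 415.4982818513316 415.4982818513316 322.2716845439288 194.70140658064926
[[0.019, -0.9998, 0.0009, 0.0085], [-0.9951, -0.019, -0.0972, 0.5648], [0.0972, 0.0009, -0.9953, 1.0109], [0.0, 0.0, 0.0, 1.0]]
wrist 295.8567625898889 295.8567625898889 320.7370322491662 202.39104587822925
[[0.4409, -0.8976, -0.0014, -0.5492], [-0.8601, -0.4229, 0.2853, -0.0293], [-0.2567, -0.1246, -0.9584, 0.3915], [0.0, 0.0, 0.0, 1.0]]
{'time': 0.15, 'joint_positions': array([-1.21708885e+00,  8.78029978e-02,  1.37185182e+00, -1.84821572e-05,
        1.68359379e+00, -1.03109782e-01]), 'qvel': array([-0.0024781 , -0.00222526, -0.00498073, -0.00055994, -0.00088153,
        0.00054996]), 'joint_torque': array([ 1.35773822e-03, -3.40645516e+01, -3.02793109e+01,  7.18384003e-02,
        3.05372954e-02, -1.16163260e-04]), 'tool_pos': array([ 0.24244727, -0.49323264,  0.20459138]), 'ee_rot': array([-3.13994360e+00, -1.52172264e-04,  4.56815067e-01]), 'wrist_force': array([-0.22831054,  0.66431717,  0.85644032]), 'wrist_torque': array([-0.02254599, -0.06580876, -0.01427117]), 'finger_force': 0.0, 'width': 0.09375928829229789}
```

View pics/top0.png

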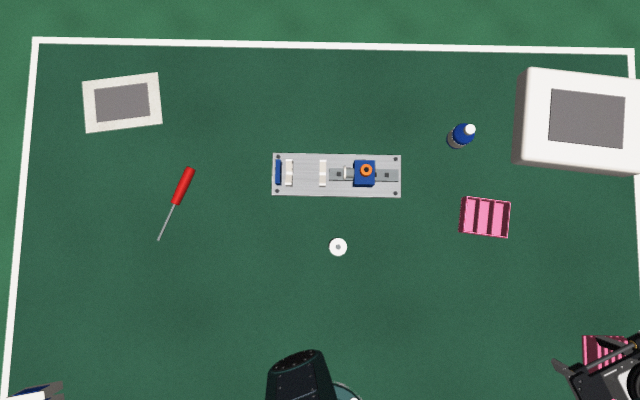

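View pics/scene0.png

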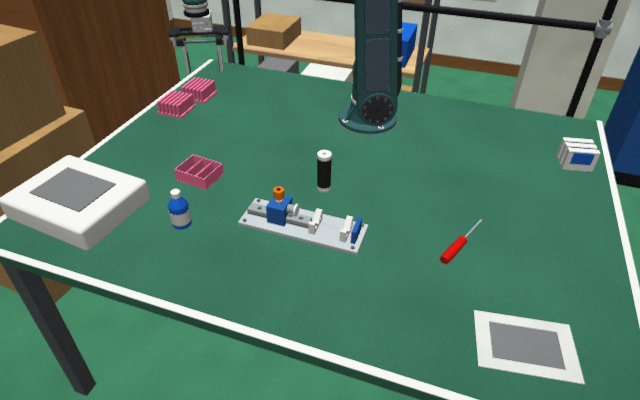

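```bash
cat > h.py <<'E'
from bench import robot
import numpy as np, cv2
def px2w(s,u,v,z):
    E=np.array(s["extrinsics"]);R,t=E[:3,:3],E[:3,3];c=-R.T@t
    d=R.T@np.array([(u-s["cx"])/s["fx"],(v-s["cy"])/s["fy"],1]);return c+d*(z-c[2])/d[2]
def w2px(s,p):
    E=np.array(s["extrinsics"]);q=E[:3,:3]@np.array(p)+E[:3,3];return q[0]/q[2]*s["fx"]+s["cx"],q[1]/q[2]*s["fy"]+s["cy"]
def go(p,yaw=None):
    """tool-axis move from measured pose to TCP p, and turn"""
    o=robot.get_obs();R=cv2.Rodrigues(np.zeros(3))[0]
    r,pi,y=o["ee_rot"];d=np.array(p)-o["tool_pos"]
    c,s=np.cos(y),np.sin(y);print("tool dxyz",np.round([c*d[0]+s*d[1],s*d[0]-c*d[1],-d[2]],4),"turn",None if yaw is None else round(y-yaw,4))
E
sed -i 's/;R=cv2.*$//' h.py
python3 - <<'E'
from h import *
s=robot.snapshot("top");im=s["color"];hsv=cv2.cvtColor(im,cv2.COLOR_BGR2HSV)
def cen(m,name):
    n,l,st,c=cv2.connectedComponentsWithStats(m.astype(np.uint8))
    for i in range(1,n):
        if st[i,4]>40: print(name,st[i],c[i].round(2))
    return l
sub=np.zeros(im.shape[:2],bool);sub[140:270,260:410]=1
w=sub&(hsv[...,2]>170)&(hsv[...,1]<60); cen(w,"white")
o=sub&(hsv[...,0]<15)&(hsv[...,1]>150)&(hsv[...,2]>120); cen(o,"orange")
b=sub&(hsv[...,0]>100)&(hsv[...,0]<130)&(hsv[...,1]>150); cen(b,"blue")
pl=sub&(hsv[...,1]<60)&(hsv[...,2]>110); pl[205:]=0
k=cv2.findContours(pl.astype(np.uint8),cv2.RETR_EXTERNAL,2)[0]; k=max(k,key=cv2.contourArea)
r=cv2.minAreaRect(k);print(r);B=cv2.boxPoints(r)
W=np.array([px2w(s,*p,0.012) for p in B]);print(W.round(4),W.mean(0).round(4))
print("roller",px2w(s,338,247,.12),"knob",px2w(s,366,170,.108))
cv2.imwrite("pics/crop1.png",cv2.resize(im[145:265,262:412],None,fx=5,fy=5,interpolation=cv2.INTER_CUBIC))
E
```

```text
white [ 272  153  129   44 3947] [331.15 174.94]
white [329 238  18  18 238] [337.7  246.63]
orange [360 164  12  12  88] [365.61 169.47]
blue [276 160   5  25 111] [277.78 171.41]
blue [353 161  22  26 373] [362.79 174.82]
((335.7351989746094, 174.97418212890625), (129.401611328125, 43.4603385925293), 1.1691393852233887)
[[ 0.5618  0.1503  0.012 ]
 [ 0.6736  0.1515  0.012 ]
 [ 0.6731 -0.18    0.012 ]
 [ 0.5613 -0.1778  0.012 ]] [ 0.6175 -0.014   0.012 ]
roller [ 0.43805673 -0.01838188  0.12      ] knob [ 0.61612271 -0.08103271  0.108     ]
```

View pics/crop1.png

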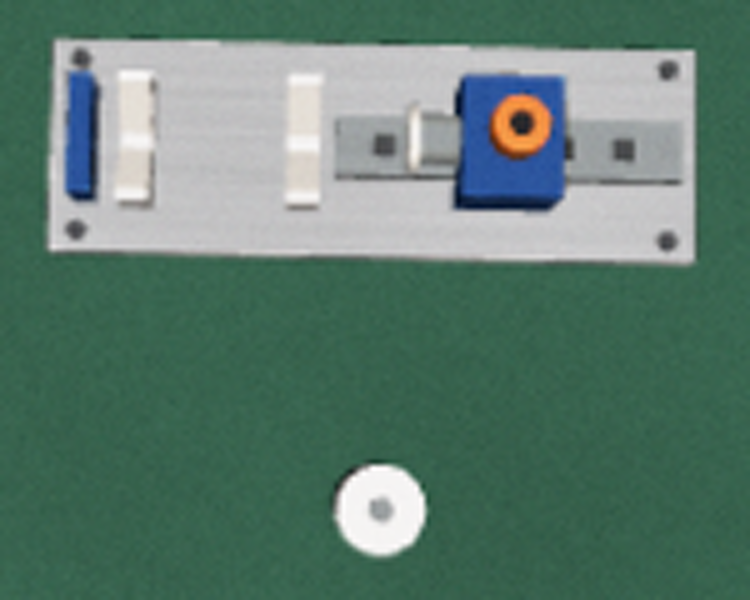

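Units first: shifts go in shares of 0.2 m and turns go in shares of 45 degrees. So -0.124 rad / 0.7854 = -0.1579.

nudge_tcp:
  segments:
    - [0.094, 0, 0, 0, -0.1579]
    - [0.094, 0, 0, 0, -0.1579]
    - [0.094, 0, 0, 0, -0.1579]
    - [0.094, 0, 0, 0, -0.1579]
    - [0.094, 0, 0, 0, -0.1579]
    - [0.094, 0, 0, 0, -0.1579]
    - [0.094, 0, 0, 0, -0.1579]
    - [0.094, 0, 0, 0, -0.1579]
    - [0.094, 0, 0, 0, -0.1553]
    - [0.094, 0, 0, 0, 0]
    - [0.094, 0, 0, 0, 0]
    - [0.094, 0, 0, 0, 0]

```text
time: 1.2
tool_pos: [0.2426, -0.4936, 0.2053]
ee_rot: [-3.142, -0.0, 1.568]
wrist_force: [-0.9, -1.4, -0.7]
width: 0.0939
finger_force: 0.0
```

```bash
python3 - <<'E'
from h import *
print(robot.get_obs()["ee_rot"]); go((.438,-.018,.19),np.pi/2)
E
```

```text
[-3.14154281e+00 -2.20844523e-04  1.56825174e+00]
tool dxyz [0.4761 0.1942 0.0153] turn -0.0025
```

In the tool's units: 0.03 m / 0.2 = 0.15, 0.012 m / 0.2 = 0.06.

nudge_tcp:
  segments:
    - [0.094, 0.15, 0.06, 0, 0]
    - [0.094, 0.15, 0.06, 0, 0]
    - [0.094, 0.15, 0.06, 0, 0]
    - [0.094, 0.15, 0.06, 0, 0]
    - [0.094, 0.15, 0.06, 0, 0]
    - [0.094, 0.15, 0.06, 0, 0]
    - [0.094, 0.15, 0.06, 0, 0]
    - [0.094, 0.15, 0.06, 0, 0]
    - [0.094, 0.15, 0.06, 0, 0]
    - [0.094, 0.15, 0.06, 0, 0]
    - [0.094, 0.15, 0.06, 0, 0]
    - [0.094, 0.15, 0.06, 0, 0]
    - [0.094, 0.15, 0.06, 0, 0]
    - [0.094, 0.15, 0.06, 0, 0]
    - [0.094, 0.15, 0.06, 0, 0]
    - [0.094, 0.15, 0.06, 0, 0]
    - [0.094, 0, 0, 0, 0]
    - [0.094, 0, 0, 0, 0]
    - [0.094, 0, 0, 0, 0]

```text
time: 2.78
tool_pos: [0.4344, -0.014, 0.2054]
ee_rot: [-3.141, 0.001, 1.57]
wrist_force: [0.1, -0.3, 0.0]
width: 0.094
finger_force: 0.0
```

```bash
python3 - <<'E'
from h import *
s=robot.snapshot("wrist");im=s["color"];cv2.imwrite("pics/w2.png",im)
go((.438,-.018,.041),np.pi/2)
print([np.round(w2px(s,p)) for p in [(.438,-.018,.12),(.6175,-.079,.108),(.6175,.0635,.052)]])
E
```

```text
tool dxyz [-0.0035  0.0037  0.1645] turn -0.0017
[array([325., 211.]), array([497., 263.]), array([490., 120.])]
```

View pics/w2.png

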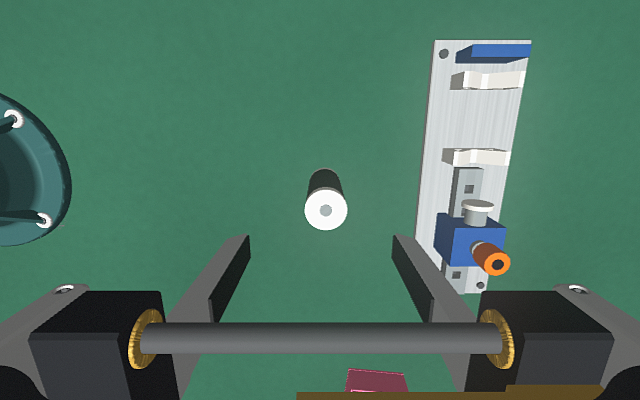

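The wrist view shows the roller's top hub at (326,211) and the knob top at (497,264). Both are within 1 px of my estimates, so I'll go down and grip.

In the tool's units: 0.03 m / 0.2 = 0.15, 0.0037 m / 0.2 = 0.0185.

nudge_tcp:
  segments:
    - [0.094, -0.0175, 0.0185, 0.1, 0]
    - [0.094, 0, 0, 0.15, 0]
    - [0.094, 0, 0, 0.15, 0]
    - [0.094, 0, 0, 0.15, 0]
    - [0.094, 0, 0, 0.15, 0]
    - [0.094, 0, 0, 0.1225, 0]
    - [0.094, 0, 0, 0, 0]
    - [0.094, 0, 0, 0, 0]
    - [0.03, 0, 0, 0, 0]
    - [0.03, 0, 0, 0, 0]
    - [0.03, 0, 0, 0, 0]
    - [0.03, 0, 0, 0, 0]
    - [0.03, 0, 0, 0, 0]
    - [0.03, 0, 0, 0, 0]
    - [0.03, 0, 0, 0, 0]
    - [0.03, 0, 0, 0, 0]

```text
time: 4.17
tool_pos: [0.4383, -0.0171, 0.0411]
ee_rot: [3.141, 0.0, 1.571]
wrist_force: [0.6, 0.5, -0.0]
width: 0.0441
finger_force: 0.0
```

nudge_tcp:
  segments:
    - [0.03, 0, 0, 0, 0]
    - [0.03, 0, 0, 0, 0]
    - [0.03, 0, 0, 0, 0]
    - [0.03, 0, 0, 0, 0]

```text
time: 4.5
tool_pos: [0.4384, -0.0171, 0.0409]
ee_rot: [3.141, -0.0, 1.571]
wrist_force: [1.1, 0.3, 0.1]
width: 0.0397
finger_force: 30.0
```

```bash
python3 - <<'E'
import numpy as np
R,h=.02,.06
p=None
for th in np.radians(np.arange(0,91,7.5)):
    q=np.array([-R*np.cos(th)+h*np.sin(th),-(R*np.sin(th)+h*np.cos(th))])
    if p is not None: print((q-p).round(4))
    p=q
E
```

```text
[ 0.008  -0.0021]
[ 0.0082 -0.001 ]
[0.0083 0.    ]
[0.0082 0.0011]
[0.008  0.0022]
[0.0076 0.0032]
[0.0071 0.0042]
[0.0065 0.0051]
[0.0058 0.0059]
[0.005  0.0066]
[0.0041 0.0072]
[0.0031 0.0077]
```

In the tool's units: 0.0083 m / 0.2 = 0.0415, 0.0082 m / 0.2 = 0.041.

nudge_tcp:
  segments:
    - [0.03, 0.04, 0, -0.006, 0]
    - [0.03, 0.041, 0, -0.0035, 0]
    - [0.03, 0.0415, 0, 0.0015, 0]
    - [0.03, 0.041, 0, 0.0055, 0]
    - [0.03, 0, 0, 0, 0]

```text
time: 4.92
tool_pos: [0.4379, 0.0174, 0.0411]
ee_rot: [-3.141, -0.001, 1.573]
wrist_force: [-0.3, -0.4, -1.6]
width: 0.04
finger_force: 30.0
```

```bash
python3 - <<'E'
from h import *
s=robot.snapshot("scene");cv2.imwrite("pics/s3.png",cv2.resize(s["color"][90:270,220:440],None,fx=3,fy=3))
E
```

```text
(no output)
```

View pics/s3.png

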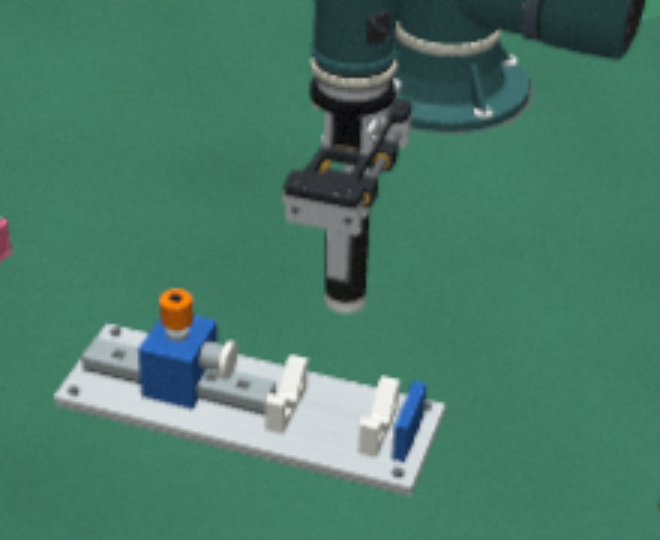

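The scene crop shows the roller still upright in the gripper, base near (345,305). It slid on the bench instead of tipping, so I'll press down first and then sweep back.

In the tool's units: 0.002 m / 0.2 = 0.01.

nudge_tcp:
  segments:
    - [0.03, 0, 0, 0.01, 0]
    - [0.03, 0, 0, 0.01, 0]
    - [0.03, 0, 0, 0, 0]
    - [0.03, 0, 0, 0, 0]

```text
time: 5.3
tool_pos: [0.4383, 0.0162, 0.0409]
ee_rot: [-3.141, -0.001, 1.571]
wrist_force: [-7.8, 3.2, 16.6]
width: 0.0395
finger_force: 30.0
```

nudge_tcp:
  segments:
    - [0.03, -0.04, 0, -0.0075, 0]
    - [0.03, -0.041, 0, -0.0035, 0]
    - [0.03, -0.0415, 0, 0.0015, 0]

```text
time: 5.55
tool_pos: [0.4398, -0.0081, 0.041]
ee_rot: [3.138, -0.003, 1.571]
wrist_force: [-0.2, 7.2, 8.4]
width: 0.0399
finger_force: 30.0
```

In the tool's units: -0.02 m / 0.2 = -0.1, -0.015 m / 0.2 = -0.075.

nudge_tcp:
  segments:
    - [0.03, 0, 0, -0.01, 0]
    - [0.06, 0, 0, 0, 0]
    - [0.06, 0, 0, 0, 0]
    - [0.06, 0, 0, 0, 0]
    - [0.06, 0, 0, 0, 0]
    - [0.06, 0, 0, -0.075, 0]
    - [0.06, 0, 0, -0.1, 0]
    - [0.06, 0, 0, 0, 0]
    - [0.03, 0, 0, 0, 0]
    - [0.03, 0, 0, 0, 0]
    - [0.03, 0, 0, 0, 0]
    - [0.03, 0, 0, 0, 0]
    - [0.03, 0, 0, 0, 0]
    - [0.03, 0, 0, 0, 0]
    - [0.03, 0, 0, 0, 0]

```text
time: 6.8
tool_pos: [0.4376, -0.0089, 0.0755]
ee_rot: [-3.14, -0.0, 1.571]
wrist_force: [-0.2, -1.1, -1.1]
width: 0.0395
finger_force: 30.0
```

nudge_tcp:
  segments:
    - [0.03, 0, 0, 0.01, 0]
    - [0.03, 0, 0, 0.015, 0]
    - [0.03, 0, 0, 0, 0]
    - [0.03, 0, 0, 0, 0]
    - [0.03, 0, 0, 0, 0]

```text
time: 7.22
tool_pos: [0.4386, -0.009, 0.0748]
ee_rot: [3.14, 0.0, 1.571]
wrist_force: [-5.7, 0.8, 14.9]
width: 0.0394
finger_force: 30.0
```

In the tool's units: 0.006 m / 0.2 = 0.03, 0.001 m / 0.2 = 0.005.

nudge_tcp:
  segments:
    - [0.03, 0.03, 0, 0, 0]
    - [0.03, 0.03, 0, 0, 0]
    - [0.03, 0.03, 0, 0, 0]
    - [0.03, 0.03, 0, 0, 0]
    - [0.03, 0.03, 0, 0.005, 0]

```text
time: 7.63
tool_pos: [0.4399, 0.0193, 0.0738]
ee_rot: [3.137, 0.005, 1.57]
wrist_force: [-2.3, -3.4, 12.1]
width: 0.0393
finger_force: 30.0
```

```bash
python3 - <<'E'
from h import *
s=robot.snapshot("scene");im=s["color"];cv2.imwrite("pics/s4.png",cv2.resize(im[90:250,260:420],None,fx=3,fy=3))
o=robot.get_obs()["tool_pos"]
E
```

```text
(no output)
```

View pics/s4.png

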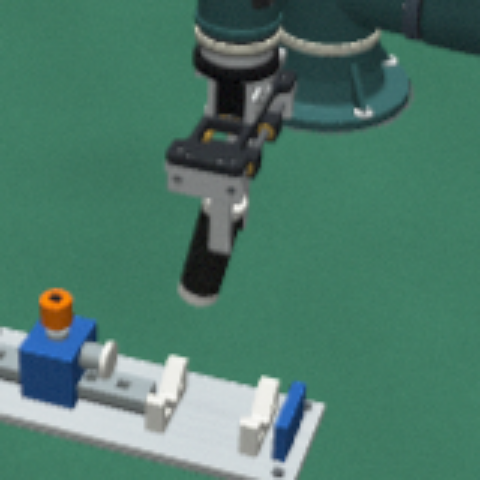

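The scene crop shows the roller now leaning about 20°, base at (198,292) and top at (235,205). I'll carry on along the arc.

In the tool's units: 0.008 m / 0.2 = 0.04, 0.0028 m / 0.2 = 0.014.

nudge_tcp:
  segments:
    - [0.03, 0.04, 0, 0.007, 0]
    - [0.03, 0.04, 0, 0.007, 0]
    - [0.03, 0.038, 0, 0.014, 0]
    - [0.03, 0.038, 0, 0.014, 0]
    - [0.03, 0.035, 0, 0.0205, 0]
    - [0.03, 0.035, 0, 0.0205, 0]
    - [0.03, 0.031, 0, 0.026, 0]
    - [0.03, 0.031, 0, 0.026, 0]

```text
time: 8.35
tool_pos: [0.4428, 0.0819, 0.0481]
ee_rot: [3.13, -0.006, 1.571]
wrist_force: [0.4, 8.5, 13.4]
width: 0.0395
finger_force: 30.1
```

nudge_tcp:
  segments:
    - [0.03, 0.026, 0, 0.031, 0]
    - [0.03, 0.026, 0, 0.031, 0]
    - [0.03, 0.02, 0, 0.035, 0]
    - [0.03, 0.02, 0, 0.035, 0]

```text
time: 8.68
tool_pos: [0.4403, 0.0985, 0.0186]
ee_rot: [3.137, -0.002, 1.571]
wrist_force: [-0.2, 3.2, 1.3]
width: 0.0395
finger_force: 30.0
```

In the tool's units: 0.006 m / 0.2 = 0.03, 0.002 m / 0.2 = 0.01.

nudge_tcp:
  segments:
    - [0.03, 0.015, 0, 0.03, 0]
    - [0.03, 0.01, 0, 0.03, 0]
    - [0.03, 0.005, 0, 0.015, 0]
    - [0.03, 0, 0, 0, 0]
    - [0.03, 0, 0, 0, 0]

```text
time: 9.1
tool_pos: [0.4375, 0.1025, 0.0012]
ee_rot: [-3.139, 0.001, 1.57]
wrist_force: [-0.6, 1.1, -0.5]
width: 0.0392
finger_force: 30.0
```

```bash
python3 - <<'E'
from h import *
s=robot.snapshot("scene");im=s["color"];cv2.imwrite("pics/s5.png",cv2.resize(im[90:250,260:420],None,fx=3,fy=3))
E
```

```text
(no output)
```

View pics/s5.png

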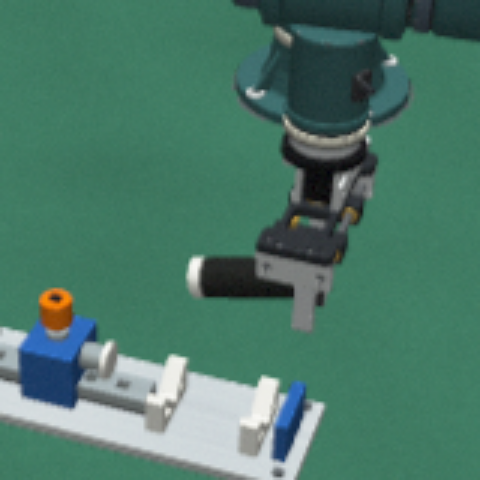

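The roller lies flat, its free end hub at crop (195,275), i.e. scene px (325,181.7). I'll work out where its middle is and slide the open fingers along to it.

In the tool's units: -0.003 m / 0.2 = -0.015.

nudge_tcp:
  segments:
    - [0.05, 0, 0, -0.015, 0]
    - [0.05, 0, 0, 0, 0]
    - [0.05, 0, 0, 0, 0]
    - [0.05, 0, 0, 0, 0]
    - [0.05, 0, 0, 0, 0]

```text
time: 9.57
tool_pos: [0.4383, 0.1029, 0.0051]
ee_rot: [3.141, 0.0, 1.571]
wrist_force: [0.2, -0.2, 0.1]
width: 0.0499
finger_force: 0.0
```

```bash
python3 - <<'E'
from h import *
s=robot.snapshot("scene")
im=s["color"];print(px2w(s,324,181.7,.02), robot.get_obs()["tool_pos"])
print(w2px(s,(.438,.012,.02)))
h=cv2.cvtColor(im,cv2.COLOR_BGR2HSV);print(im[182,316:340].tolist())
E
```

```text
[ 0.43738787 -0.01679276  0.02      ] [0.43832848 0.10293358 0.0050184 ]
(np.float64(333.30123402910334), np.float64(183.86767551543474))
[[96, 121, 63], [97, 122, 62], [95, 120, 62], [96, 119, 61], [99, 122, 64], [99, 124, 62], [99, 124, 65], [95, 121, 62], [124, 145, 99], [212, 221, 218], [225, 231, 230], [227, 232, 232], [215, 222, 222], [103, 108, 107], [34, 40, 38], [39, 44, 37], [32, 36, 35], [32, 38, 38], [37, 38, 36], [36, 38, 39], [39, 41, 39], [38, 41, 39], [41, 43, 42], [44, 46, 42]]
```

In the tool's units: -0.04 m / 0.2 = -0.2, -0.03 m / 0.2 = -0.15.

nudge_tcp:
  segments:
    - [0.094, 0, 0, 0, 0]
    - [0.094, 0, 0, 0, 0]
    - [0.094, -0.025, 0, -0.15, 0]
    - [0.094, -0.15, 0, -0.2, 0]
    - [0.094, -0.2, 0, -0.05, 0]
    - [0.094, -0.2, 0, -0.05, 0]
    - [0.094, -0.15, 0, -0.05, 0]
    - [0.094, 0, 0, 0, 0]
    - [0.094, 0, 0, 0, 0]
    - [0.094, 0, 0, 0, 0]

```text
time: 10.45
tool_pos: [0.438, -0.0364, 0.0979]
ee_rot: [-3.141, -0.001, 1.57]
wrist_force: [-0.9, 1.0, 0.0]
width: 0.0937
finger_force: 0.0
```

```bash
python3 - <<'E'
from h import *
s=robot.snapshot("wrist");cv2.imwrite("pics/w6.png",s["color"])
print(np.round(w2px(s,(.438,.05,.04))))
go((.438,.05,.003),np.pi/2)
E
```

```text
[321. 110.]
tool dxyz [0.086  0.0003 0.0946] turn 0.0008
```

View pics/w6.png

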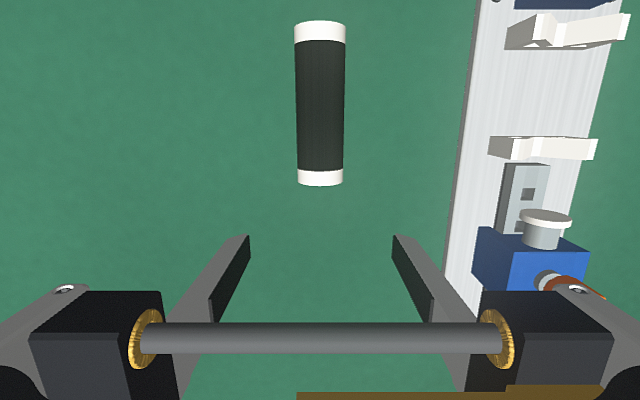

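The wrist view shows the roller lying parallel to tool x, centred on u≈320. The black band runs from v≈42 to v≈170, with hubs out to 20 and 186.

```bash
python3 - <<'E'
from h import *
s=robot.snapshot("wrist")
a=px2w(s,320.2,41,.04);b=px2w(s,320.5,171,.04);print(a,b,(a+b)/2)
print(px2w(s,320,20,.035),px2w(s,320,186,.02))
m=(a+b)/2
go((m[0],m[1],.003),np.pi/2)
E
```

```text
[0.43719438 0.09785781 0.04      ] [0.43744641 0.00370799 0.04      ] [0.4373204 0.0507829 0.04     ]
[0.43703589 0.11246182 0.035     ] [ 0.43697531 -0.0134802   0.02      ]
tool dxyz [ 0.0865 -0.0003  0.0945] turn 0.0017
```

In the tool's units: 0.03 m / 0.2 = 0.15, 0.0265 m / 0.2 = 0.1325.

nudge_tcp:
  segments:
    - [0.094, 0.15, 0, 0, 0]
    - [0.094, 0.15, 0, 0, 0]
    - [0.094, 0.1325, 0, 0.075, 0]
    - [0.094, 0, 0, 0.15, 0]
    - [0.094, 0, 0, 0.15, 0]
    - [0.094, 0, 0, 0.0925, 0]
    - [0.094, 0, 0, 0, 0]
    - [0.03, 0, 0, 0, 0]
    - [0.03, 0, 0, 0, 0]
    - [0.03, 0, 0, 0, 0]
    - [0.03, 0, 0, 0, 0]
    - [0.03, 0, 0, 0, 0]
    - [0.03, 0, 0, 0, 0]
    - [0.03, 0, 0, 0, 0]
    - [0.03, 0, 0, 0, 0]
    - [0.03, 0, 0, 0, 0]
    - [0.03, 0, 0, 0, 0]
    - [0.03, 0, 0, 0, 0]

```text
time: 12.05
tool_pos: [0.4381, 0.0495, 0.0048]
ee_rot: [-3.141, 0.0, 1.571]
wrist_force: [-1.2, -0.1, 2.2]
width: 0.0392
finger_force: 30.0
```

nudge_tcp:
  segments:
    - [0.03, 0, 0, -0.15, 0]
    - [0.03, 0, 0, -0.15, 0]
    - [0.03, 0, 0, -0.15, 0]
    - [0.03, 0, 0, 0, 0]
    - [0.03, 0, 0, 0, 0]

```text
time: 12.47
tool_pos: [0.4395, 0.0495, 0.096]
ee_rot: [3.138, 0.0, 1.571]
wrist_force: [-0.2, 0.2, -3.3]
width: 0.0394
finger_force: 30.0
```

```bash
python3 - <<'E'
from h import *
go((.6175,.061,.085),np.pi/2)
E
```

```text
tool dxyz [0.0115 0.178  0.011 ] turn 0.0
```

In the tool's units: 0.028 m / 0.2 = 0.14, 0.025 m / 0.2 = 0.125.

nudge_tcp:
  segments:
    - [0.03, 0.0075, 0.125, 0, 0]
    - [0.03, 0.0075, 0.125, 0, 0]
    - [0.03, 0.0075, 0.125, 0, 0]
    - [0.03, 0.0075, 0.125, 0, 0]
    - [0.03, 0.0075, 0.125, 0, 0]
    - [0.03, 0.0075, 0.125, 0, 0]
    - [0.03, 0.01, 0.14, 0, 0]
    - [0.03, 0, 0, 0, 0]
    - [0.03, 0, 0, 0, 0]
    - [0.03, 0, 0, 0, 0]

```text
time: 13.3
tool_pos: [0.6144, 0.0606, 0.0918]
ee_rot: [-3.136, 0.0, 1.571]
wrist_force: [-0.7, 1.1, -2.5]
width: 0.0395
finger_force: 30.0
```

```bash
python3 - <<'E'
from h import *
s=robot.snapshot("wrist");cv2.imwrite("pics/w7.png",s["color"])
J=np.array([.6175,-.014,0])
for p in [(-.03,.146,.052),(.03,.140,.052),(.03,.1115,.049),(-.055,.165,.012),(.055,.165,.012)]: print(p,np.round(w2px(s,J+p)))
go((.6175,.0605,.034),np.pi/2)
E
```

```text
(-0.03, 0.146, 0.052) [284. 132.]
(0.03, 0.14, 0.052) [367. 140.]
(0.03, 0.1115, 0.049) [365. 178.]
(-0.055, 0.165, 0.012) [259. 105.]
(0.055, 0.165, 0.012) [391. 105.]
tool dxyz [-0.0001  0.003   0.0587] turn 0.0
```

View pics/w7.png

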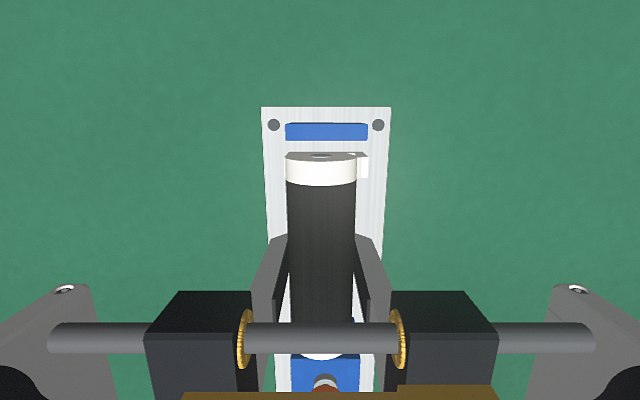

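The wrist view shows the end stop's inner edge at row 140, as predicted, and the plate spanning u 262–391, about 1 px right of prediction. That puts jig x at about 0.6185, so I'll lower the roller in.

In the tool's units: 0.015 m / 0.2 = 0.075, 0.004 m / 0.2 = 0.02.

nudge_tcp:
  segments:
    - [0.03, 0, 0.02, 0, 0]
    - [0.03, 0, 0, 0.075, 0]
    - [0.03, 0, 0, 0.075, 0]
    - [0.03, 0, 0, 0.075, 0]
    - [0.03, 0, 0, 0.035, 0]
    - [0.03, 0, 0, 0, 0]
    - [0.03, 0, 0, 0, 0]

```text
time: 13.93
tool_pos: [0.6199, 0.0606, 0.043]
ee_rot: [-3.141, 0.0, 1.571]
wrist_force: [0.7, -0.3, -2.2]
width: 0.0396
finger_force: 30.0
```

nudge_tcp:
  segments:
    - [0.03, 0, 0, 0.015, 0]
    - [0.03, 0, 0, 0.015, 0]
    - [0.03, 0, 0, 0, 0]
    - [0.03, 0, 0, 0, 0]

```text
time: 14.27
tool_pos: [0.6214, 0.0606, 0.0403]
ee_rot: [3.138, 0.0, 1.571]
wrist_force: [-3.5, 0.4, 5.5]
width: 0.0393
finger_force: 30.0
```

In the tool's units: -0.0015 m / 0.2 = -0.0075, 0.001 m / 0.2 = 0.005.

nudge_tcp:
  segments:
    - [0.03, 0, -0.0075, 0.005, 0]
    - [0.03, 0, -0.0075, 0.005, 0]
    - [0.03, 0, 0, 0, 0]
    - [0.03, 0, 0, 0, 0]
    - [0.03, 0, 0, 0, 0]

```text
time: 14.68
tool_pos: [0.6181, 0.0606, 0.037]
ee_rot: [3.139, 0.0, 1.571]
wrist_force: [-3.5, -0.0, 6.2]
width: 0.0394
finger_force: 30.0
```

In the tool's units: -0.03 m / 0.2 = -0.15, -0.02 m / 0.2 = -0.1.

nudge_tcp:
  segments:
    - [0.06, 0, 0, 0, 0]
    - [0.06, 0, 0, 0, 0]
    - [0.06, 0, 0, 0, 0]
    - [0.06, 0, 0, 0, 0]
    - [0.06, 0, 0, -0.1, 0]
    - [0.06, 0, 0, -0.15, 0]
    - [0.094, 0, 0, -0.15, 0]
    - [0.094, -0.15, 0, -0.1, 0]
    - [0.094, -0.15, 0, 0, 0]
    - [0.094, -0.15, 0, 0, 0]
    - [0.094, -0.15, 0, 0, 0]
    - [0.094, -0.15, 0, 0, 0]
    - [0.094, 0, 0, 0, 0]
    - [0.094, 0, 0, 0, 0]

```text
time: 15.85
tool_pos: [0.6171, -0.0909, 0.1342]
ee_rot: [-3.141, -0.0, 1.568]
wrist_force: [0.8, 0.3, 0.4]
width: 0.094
finger_force: 0.0
```

```bash
python3 - <<'E'
from h import *
s=robot.snapshot("wrist");im=s["color"];cv2.imwrite("pics/w8.png",im)
for p in [(.6185,.1235,.072),(.6185,.0035,.072),(.6185,-.079,.108),(.6185,.126,.052)]: print(p,np.round(w2px(s,p)))
go((.6185,-.079,.082),np.pi/2)
E
```

```text
(0.6185, 0.1235, 0.072) [322. -95.]
(0.6185, 0.0035, 0.072) [322.  99.]
(0.6185, -0.079, 0.108) [323. 216.]
(0.6185, 0.126, 0.052) [322. -80.]
tool dxyz [0.0106 0.0013 0.0523] turn -0.0012
```

View pics/w8.png

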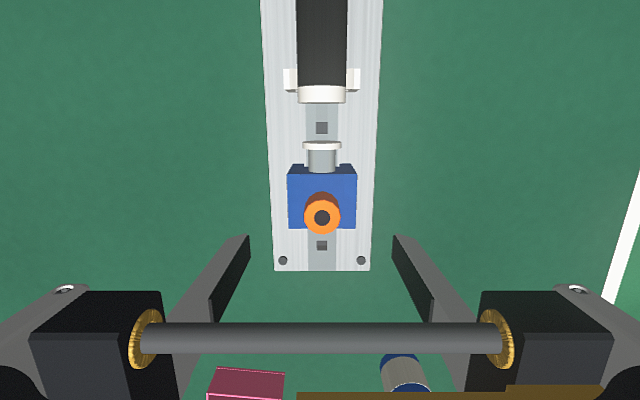

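The knob top sits at (322,216), as predicted. The roller is straight in the V-blocks with its near end at about row 100. Next I grip the knob.

In the tool's units: 0.0235 m / 0.2 = 0.1175, 0.0106 m / 0.2 = 0.053.

nudge_tcp:
  segments:
    - [0.094, 0.053, 0.0065, 0.05, 0]
    - [0.094, 0, 0, 0.1, 0]
    - [0.094, 0, 0, 0.1175, 0]
    - [0.094, 0, 0, 0, 0]
    - [0.094, 0, 0, 0, 0]
    - [0.02, 0, 0, 0, 0]
    - [0.02, 0, 0, 0, 0]
    - [0.02, 0, 0, 0, 0]
    - [0.02, 0, 0, 0, 0]
    - [0.02, 0, 0, 0, 0]
    - [0.02, 0, 0, 0, 0]
    - [0.02, 0, 0, 0, 0]
    - [0.02, 0, 0, 0, 0]
    - [0.02, 0, 0, 0, 0]
    - [0.02, 0, 0, 0, 0]
    - [0.02, 0, 0, 0, 0]
    - [0.02, 0, 0, 0, 0]
    - [0.02, 0, 0, 0, 0]

```text
time: 17.4
tool_pos: [0.6179, -0.0789, 0.0812]
ee_rot: [-3.14, 0.0, 1.571]
wrist_force: [-3.8, -0.6, -0.0]
width: 0.0274
finger_force: 30.0
```

In the tool's units: -0.005 m / 0.2 = -0.025, -0.003 m / 0.2 = -0.015.

nudge_tcp:
  segments:
    - [0.02, 0, 0, -0.025, 0]
    - [0.02, 0, 0, -0.025, 0]
    - [0.02, 0, 0, -0.015, 0]
    - [0.02, 0, 0, 0, 0]
    - [0.02, 0, 0, 0, 0]
    - [0.02, 0, 0, 0, 0]

```text
time: 17.9
tool_pos: [0.6179, -0.0788, 0.0934]
ee_rot: [-3.14, -0.0, 1.571]
wrist_force: [-2.3, -0.1, -6.7]
width: 0.0272
finger_force: 30.0
```

In the tool's units: 0.005 m / 0.2 = 0.025.

nudge_tcp:
  segments:
    - [0.02, 0.025, 0, 0, 0]
    - [0.02, 0.025, 0, 0, 0]
    - [0.02, 0.025, 0, 0, 0]
    - [0.02, 0.025, 0, 0, 0]
    - [0.02, 0.025, 0, 0, 0]
    - [0.02, 0.025, 0, 0, 0]
    - [0.02, 0, 0, 0, 0]
    - [0.02, 0, 0, 0, 0]
    - [0.02, 0, 0, 0, 0]

```text
time: 18.65
tool_pos: [0.618, -0.0477, 0.094]
ee_rot: [-3.14, -0.002, 1.572]
wrist_force: [-5.0, 1.8, -6.6]
width: 0.0273
finger_force: 30.0
```

In the tool's units: 0.004 m / 0.2 = 0.02, 0.003 m / 0.2 = 0.015.

nudge_tcp:
  segments:
    - [0.02, -0.004, 0, 0, 0]
    - [0.02, 0, 0, 0, 0]
    - [0.02, 0, 0, 0.02, 0]
    - [0.02, 0, 0, 0.02, 0]
    - [0.02, 0, 0, 0.015, 0]
    - [0.02, 0, 0, 0.01, 0]
    - [0.02, 0, 0, 0, 0]
    - [0.02, 0, 0, 0, 0]
    - [0.02, 0, 0, 0, 0]

```text
time: 19.4
tool_pos: [0.618, -0.0493, 0.0819]
ee_rot: [-3.14, -0.001, 1.571]
wrist_force: [-5.7, 0.7, -3.4]
width: 0.0273
finger_force: 30.0
```

nudge_tcp:
  segments:
    - [0.02, 0, 0, 0.005, 0]
    - [0.02, 0, 0, 0.005, 0]
    - [0.02, 0, 0, 0, 0]
    - [0.02, 0, 0, 0, 0]
    - [0.02, 0, 0, 0, 0]
    - [0.02, 0, 0, 0, 0]

```text
time: 19.9
tool_pos: [0.6181, -0.0495, 0.0813]
ee_rot: [-3.141, -0.0, 1.571]
wrist_force: [-7.5, 2.0, 1.3]
width: 0.0273
finger_force: 30.0
```

In the tool's units: -0.001 m / 0.2 = -0.005, 0.0006 m / 0.2 = 0.003.

nudge_tcp:
  segments:
    - [0.02, 0, -0.005, 0.003, 0]
    - [0.02, 0, 0, 0, 0]
    - [0.02, 0, 0, 0, 0]
    - [0.02, 0, 0, 0, 0]
    - [0.02, 0, 0, 0, 0]

```text
time: 20.32
tool_pos: [0.618, -0.0495, 0.0812]
ee_rot: [3.14, -0.0, 1.571]
wrist_force: [-5.8, 1.5, 0.3]
width: 0.0274
finger_force: 30.0
```

```bash
python3 - <<'E'
from h import *
a=robot.snapshot("scene")["color"];b=robot.snapshot("wrist")["color"]
cv2.imwrite("pics/f9.png",np.vstack([cv2.resize(a[150:260,220:440],(600,300),interpolation=cv2.INTER_CUBIC),b[0:300,20:620]]))
E
```

```text
(no output)
```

View pics/f9.png

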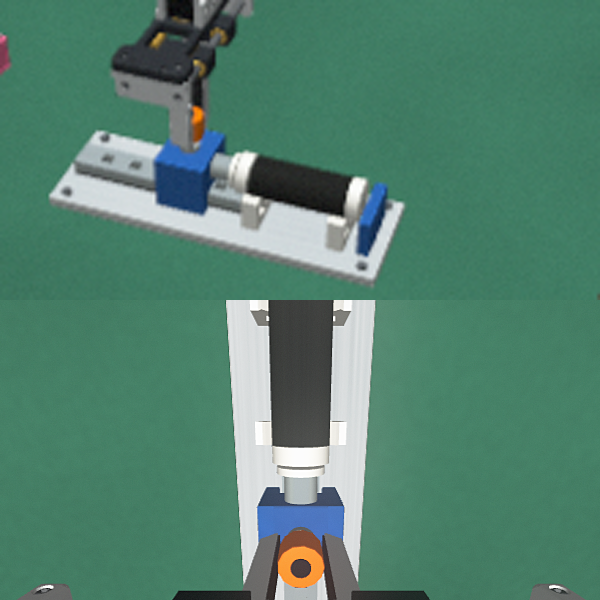

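The final view shows the roller lying in both V-blocks between the nose and the end stop, with the tailstock one slot on and the knob at (301,567) in the fingers. I'll add a slight extra press and then hand in.

In the tool's units: 0.001 m / 0.2 = 0.005.

nudge_tcp:
  segments:
    - [0.02, 0, 0, 0.005, 0]
    - [0.02, 0, 0, 0, 0]
    - [0.02, 0, 0, 0, 0]
    - [0.02, 0, 0, 0, 0]

```text
time: 20.75
tool_pos: [0.6181, -0.0496, 0.0812]
ee_rot: [3.139, 0.0, 1.571]
wrist_force: [-7.1, 1.3, 4.2]
width: 0.0275
finger_force: 30.0
```

```bash
python3 -c "
from bench import robot
print(robot.close_job())"
```

```text
the job is handed in; nothing more can be done
None
```

The job is handed in at 20.8 s: the roller lies in both V-blocks, shut in by the tailstock one slot on. The gripper still holds the knob, back at its home height and pressed down; the hand-in returned no verdict.

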